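# Sort the mixed handful after an analyser run

## Robot

A 6-joint arm with a two-finger parallel gripper is mounted at the origin on the work surface. World frame = base frame: x ahead of the robot, y to its left, z up, the work surface at z = 0. Lengths are in m, angles in rad, forces in N, time in s.
With the tool pointing down it reaches from about 0.225 to 0.875 m from the base axis. Payload 3.4 kg.
Tool frame: the origin (TCP) lies midway between the tips of the shut fingers; the grasp point (between the pads) lies 19 mm behind it; z points along the fingers, y is the direction in which the jaws open and shut (so a half turn about z gives the same grasp; the last joint's range is limited). The gripper opens to 85 mm and grips with 20 to 120 N. Pads are 22 mm wide; open, the fingers measure 114 mm over their backs; the gripper's body (76 mm by 85 mm) begins 54 mm behind the grasp point. The pads swing forward as they close: fully open they stand 13 mm farther back than shut.
Start: joints at [-1.385, 0.276, 1.505, -0, 1.361, -0.121], TCP at [0.174, -0.548, 0.231] pointing down, gripper open.
Joint ranges: [-2.89, 2.89], [-0.75, 2.08], [0.22, 2.7], [-1.18, 4.32], [0.11, 2.71], [-2.7, 2.7]. Speed limits (rad/s): [2.57, 2.57, 3.14, 3.14, 3.14, 3.14].

## Interface

Orientations are given as a unit quaternion [w, x, y, z].
In Python, from rig import readout, optics, job gives the robot as it stands.
- The arm moves only by the tool move_arm, never from a script. Its argument "steps" is a list of rows, each a list of 3 entries, a list of its own where there are three numbers: the finger opening in cm, from 0 to 8.54, then the shift along the tool's x, y, z in cm, then the turn, a rotation vector about the tool's x, y, z in degrees. In form: [[claw, [tx, ty, tz], [rx, ry, rz]], ...]. A call has 1 to 20 rows; each row is the pose to reach, as a shift and turn from the pose commanded when the call began, along the tool's axes at that moment; what a row does not reach only later rows make up. A row lasts 1/10 s, in which the tool goes at most 50 mm and 8.59 degrees, less where a joint would pass 70% of its speed; a pose out of reach is approached as far as the arm can. A call with a gripper value outside its range is refused whole. The fingers move at their own pace and stop on an object; "force" is the grip in N (left out, the last holds). Time passes only in rows, so rows that repeat a pose let the fingers close. It gives the time, the measured TCP pose, the force and the opening at its end, in the units of the state.
- readout.sense(): the state, without advancing time (a new reading comes with each control period).
- optics.camera(name): name is "scene" or "top"; returns a dict with "pixels" (400x640x3 uint8, blue, green, red), "intrinsics" (3x3 intrinsics, pixels), "R" (3x3) and "t" (3): a world point X has camera coordinates R X + t. Camera axes: x right, y down, z forward; pixel columns grow to the right and rows downward; lengths in m; the calibration is good to about 2 mm. A picture is of the moment at which its call begins. There is no depth.
- job.sign_off(): hands the job in, once; it reports no verdict.
The state is a dict: "time": time; "qpos": joint angles; "qvel": joint speeds; "effort": joint torques, N m; "ee_pos": TCP position; "eef_rot": TCP orientation; "ft_force": force on the tool from outside, world axes, zero at the start; "moment": the same for the moment, N m; "width": opening from 0.0 (shut) to 1.0 (fully open).
Only numpy, scipy, OpenCV 4.12 (cv2) and the standard library are available. Lean on these libraries where they do the work, as an engineer would, in place of code of your own. Each camera call takes 0.05 s, during which the arm holds its last target.

## Task

Clear up after the run: stand the two amber glass vials upright in the black two-bay tray, one in each bay, lay the blue-headed sensor probe flat in the blue tray and the orange-headed one flat in the orange tray, and stand the empty white cup upright in the bare metal tray. Set the glass vials down gently rather than dropping them, and leave the green reference bottle standing where it is.

Things in the scene. Friction and masses are not known exactly. Their poses are not given: they have to be found in the camera images.
- vial_1: amber glass sample vial with a black screw cap and a paper band, standing upright: a plain cylinder of diameter 34 mm, 58 mm tall, 50 to 100 g. Origin at the centre of its underside, z up. The two vials are alike and either may take either bay
- vial_2: amber glass sample vial with a black screw cap and a paper band, standing upright: a plain cylinder of diameter 34 mm, 58 mm tall, 50 to 100 g. Origin at the centre of its underside, z up. The two vials are alike and either may take either bay
- probe_blue: sensor probe lying flat: a straight bar 84 mm long and 22 mm thick, white with blue band and a steel tip (+x end), and a square blue head 22 x 22 x 26 mm (-x end) which keeps it from rolling; 35 to 70 g, balanced near the middle. Origin on its centre line, half way along, thus 11 mm above what it lies on; its x axis runs along the bar. It may end up either way round and on any side
- probe_orange: sensor probe lying flat: a straight bar 84 mm long and 22 mm thick, white with orange band and a steel tip (+x end), and a square orange head 22 x 22 x 26 mm (-x end) which keeps it from rolling; 35 to 70 g, balanced near the middle. Origin on its centre line, half way along, thus 11 mm above what it lies on; its x axis runs along the bar. It may end up either way round and on any side
- cup: empty white plastic cup, open at the top, standing upright: outer diameter 47 mm at the foot and 51 mm at the rim, 50 mm tall, wall 3 mm, 30 to 55 g, stiff. Origin at the centre of its underside, z up
- vial_rack: fixed black two-bay tray for the vials, 84 mm (its x) by 155 mm (its y) outside and 14 mm high, walls 5 mm thick, floor 4 mm thick; a 5 mm divider of the same height across its middle (along its x axis) makes two bays, each 74 mm (x) by 70 mm (y) inside, centred 37.5 mm from the tray's centre along +y and -y. Origin under its centre at table level, z up
- blue_tray: fixed blue plastic open tray, 90 mm (its x) by 130 mm (its y) outside and 14 mm high, walls 5 mm thick, floor 4 mm thick; the inside is 80 x 120 mm. Origin under its centre at table level, z up. The probe fits lengthwise along the tray's y axis
- orange_tray: fixed orange plastic open tray, 90 mm (its x) by 130 mm (its y) outside and 14 mm high, walls 5 mm thick, floor 4 mm thick; the inside is 80 x 120 mm. Origin under its centre at table level, z up. The probe fits lengthwise along the tray's y axis
- wash_tray: fixed bare metal (grey aluminium) square tray for the cup, 100 x 100 mm outside and 14 mm high, walls 5 mm thick, floor 4 mm thick, inside 90 x 90 mm. Origin under its centre at table level, z up
- reference: bystander, to be left alone: green plastic reference bottle with a white paper band and a white cap, diameter 46 mm, 70 mm tall, loose, standing among the things to be sorted. Origin at the centre of its underside, z up
Things that resemble listed ones, but are neither listed nor needed, are in the scene too. What is shaped like the probe_blue but brown or purple is not meant.

How it is judged:
By the outcome, as a careful person would: the job done as asked, in the order asked, and still so for the second after the job is handed in, with the robot touching nothing.
It also fails if it takes over 109 s, if anything falls off the work surface, if the arm or the gripper's body presses on something with over 40 N, if the wrist force passes 120 N, or if a joint passes its speed limit or range.

## Working session

There is one attempt and no reset: what is moved stays moved. The work goes in short steps, Python scripts to look and compute and a tool call to move; the robot and the scene stay as the last step left them, time stands still between calls to the robot, and variables do not carry over. Pictures are saved under pics/ and viewed, and the job is handed in when it is done.

Besides the shell and the picture viewer there is one more tool, called after ">>>" in YAML: its name, and indented under it one key for each argument. move_arm: Moves the arm, as the interface text tells. Its arguments: {"type":"object","properties":{"steps":{"type":"array","items":{"type":"array"}},"force":{"type":"number"}},"required":["steps"]}

```bash
mkdir -p pics; ls
python3 - <<'E'
from rig import readout, optics, job
import cv2
s=readout.sense(); print(s)
for n in("scene","top"):
    c=optics.camera(n); cv2.imwrite(f"pics/{n}0.png",c["pixels"]); print(n,c["intrinsics"],c["R"],c["t"])
E
```

```text
pics
{'time': 0.0, 'qpos': array([-1.38501045e+00,  2.76589307e-01,  1.50615342e+00,  8.52988332e-06,
        1.36071576e+00, -1.21021637e-01]), 'qvel': array([ 5.49373213e-04,  3.32556811e-04, -9.87258975e-05, -2.53686293e-03,
       -2.72668506e-04,  9.15978130e-05]), 'effort': array([ 2.86972572e-04, -4.16777372e+01, -2.45804322e+01, -1.83225416e-04,
        1.10641497e-02,  5.32317529e-06]), 'ee_pos': array([ 0.17354418, -0.547614  ,  0.23043489]), 'eef_rot': array([-9.32560044e-04,  9.88256406e-01,  1.52801848e-01, -2.60363022e-05]), 'ft_force': array([ 1.04936526, -0.05302551, -0.06515631]), 'moment': array([ 0.0086297 , -0.02356836,  0.00734343]), 'width': 0.9990211285583659}
scene [[508.14142277   0.         318.51765778]
 [  0.         508.14142277 192.01235287]
 [  0.           0.           1.        ]] [[-0.83190999  0.55479593  0.01128026]
 [ 0.38451518  0.59099436 -0.70913591]
 [-0.40009229 -0.58559982 -0.70498157]] [ 0.39092904 -0.16355796  1.32750804]
top [[505.93288427   0.         319.60589315]
 [  0.         505.93288427 196.423818  ]
 [  0.           0.           1.        ]] [[-0.01169063 -0.99988965 -0.0091666 ]
 [-0.99534571  0.01251349 -0.09555275]
 [ 0.09565691  0.00800687 -0.99538216]] [0.00875947 0.47540028 1.13291303]
```

View pics/top0.png

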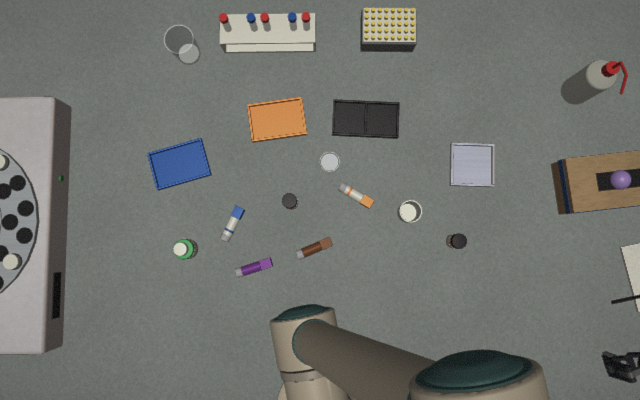

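View pics/scene0.png

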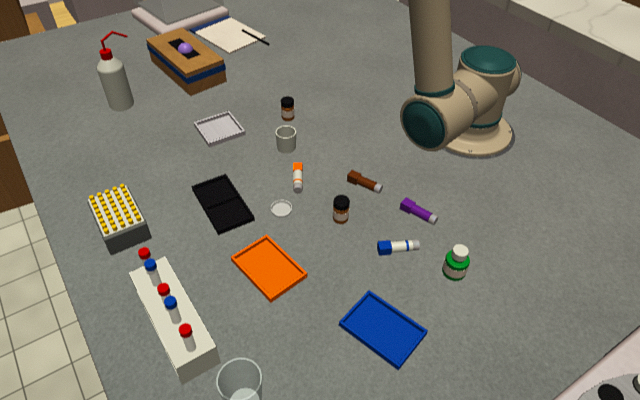

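The top picture shows these objects, with pixels:
- **Vials:** (290,200) and (458,241).
- **Blue probe:** (233,223). The purple (253,267) and brown (314,247) ones are look-alikes.
- **Orange probe:** (356,196).
- **Cup:** (410,211). The flat white dish (330,161) and the clear beaker (180,40) are look-alikes.
- **Green bottle:** (184,249).
- **Trays:** blue (180,164), orange (277,119), black (366,118), metal (472,165).

I'll check these choices in close crops and measure.

```bash
cat > h.py <<'E'
import numpy as np, cv2
from rig import readout, optics
def ray(c,uv):
    K,R,t=c["intrinsics"],c["R"],c["t"]
    d=R.T@np.linalg.inv(K)@np.array([uv[0],uv[1],1.]); o=-R.T@t; return o,d
def plane(c,uv,z):
    o,d=ray(c,uv); return o+d*(z-o[2])/d[2]
def tri(c1,u1,c2,u2):
    (o1,d1),(o2,d2)=ray(c1,u1),ray(c2,u2)
    A=np.stack([d1,-d2],1); s=np.linalg.lstsq(A,o2-o1,rcond=None)[0]
    p,q=o1+s[0]*d1,o2+s[1]*d2; return (p+q)/2,np.linalg.norm(p-q)
def proj(c,X):
    x=c["intrinsics"]@(c["R"]@np.asarray(X)+c["t"]); return x[:2]/x[2]
def crop(c,u,v,w,h,s,name):
    im=c["pixels"][max(v,0):v+h,max(u,0):u+w]; cv2.imwrite("pics/"+name,cv2.resize(im,None,fx=s,fy=s,interpolation=cv2.INTER_CUBIC))
E
python3 - <<'E'
from h import *
t=optics.camera("top"); s=optics.camera("scene")
crop(t,145,90,200,150,4,"c1.png"); crop(t,310,90,200,150,4,"c2.png")
crop(s,190,90,200,150,4,"c3.png"); crop(s,320,150,200,150,4,"c4.png")
E
```

```text
(no output)
```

View pics/c1.png

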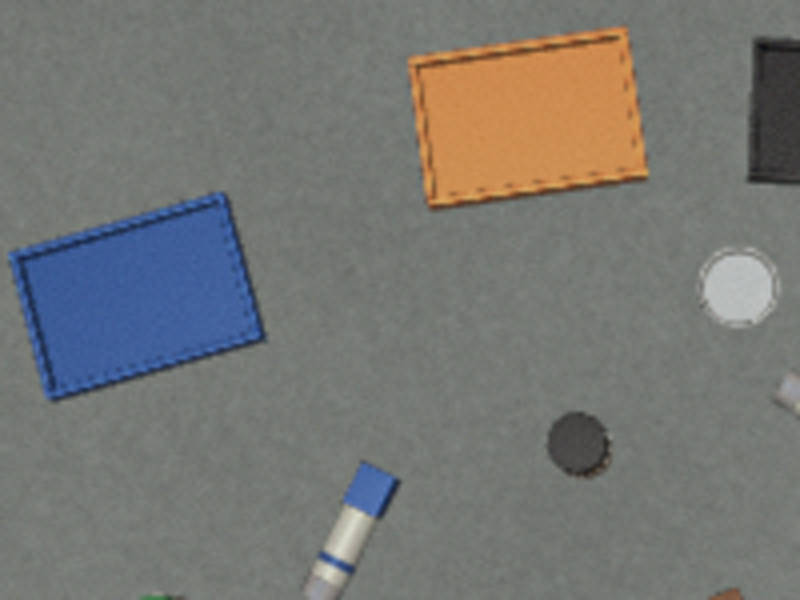

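View pics/c2.png

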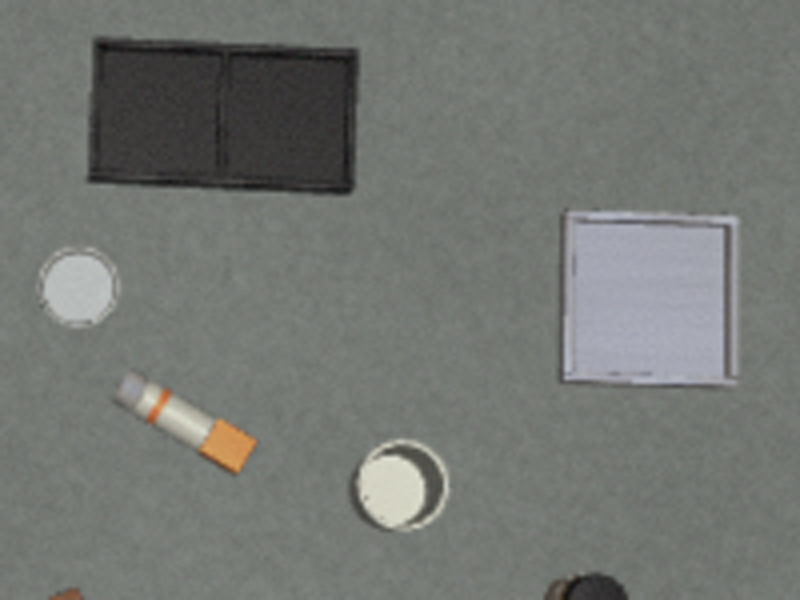

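View pics/c3.png

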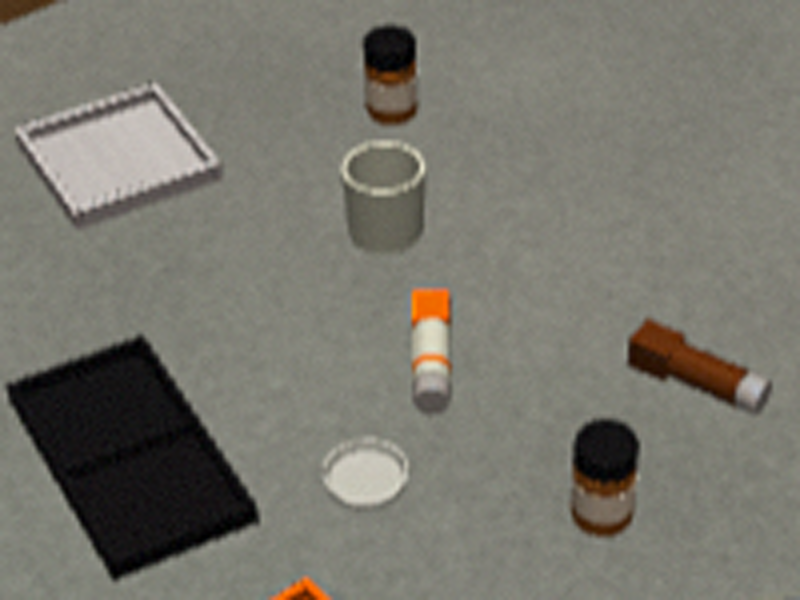

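View pics/c4.png

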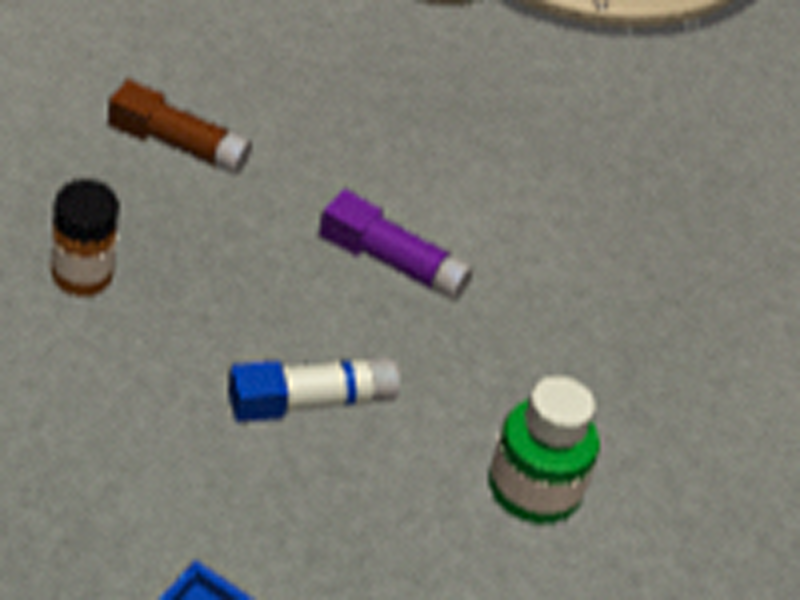

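```bash
cat > m.py <<'E'
from h import *
t=optics.camera("top"); s=optics.camera("scene")
def cc(mask,uv,r=40):
    n,l,st,ce=cv2.connectedComponentsWithStats(mask.astype(np.uint8),connectivity=8)
    b=None
    for i in range(1,n):
        d=np.hypot(*(ce[i]-uv))
        if st[i,4]>15 and d<r and (b is None or st[i,4]>st[b,4]): b=i
    return l==b,st[b],ce[b]
def info(c): 
    im=c["pixels"]; hsv=cv2.cvtColor(im,cv2.COLOR_BGR2HSV).astype(int); return hsv[...,0],hsv[...,1],hsv[...,2]
E
python3 - <<'E'
from m import *
np.set_printoptions(precision=4,suppress=True)
H,S,V=info(t); h2,s2,v2=info(s)
print("floor",V[150,230],S[150,230],v2[150,340])
for nm,a,b in(("v1",(290,200),(341,203)),("v2",(458,241),(287,103))):
    m,st,ce=cc(V<75,a,12); m2,st2,ce2=cc(v2<45,b,15)
    print(nm,st,ce,st2,ce2,"z.05",plane(t,ce,.052)[:2],"scene",plane(s,ce2,.05)[:2],tri(t,ce,s,ce2))
for nm,a,lo,hi,sg in(("blue",(233,223),100,130,1),("orange",(356,196),5,25,1)):
    head,st,ce=cc((H>lo)&(H<hi)&(S>120),a,25)
    allm,st2,ce2=cc(((S>110)&(H>lo)&(H<hi))|(V>140),a,20)
    c=cv2.findContours(allm.astype(np.uint8),0,1)[0]; c=max(c,key=cv2.contourArea)
    r=cv2.minAreaRect(c); box=cv2.boxPoints(r)
    P=np.array([plane(t,p,.016)[:2] for p in box]); ctr=P.mean(0)
    hp=plane(t,ce,.022)[:2]
    e=[np.linalg.norm(P[i]-P[(i+1)%4]) for i in range(4)]
    print(nm,"ctr",ctr,"edges",e[:2],"head",hp,"ang head->ctr",np.degrees(np.arctan2(*(ctr-hp)[::-1])),np.linalg.norm(ctr-hp), r)
for nm,a,f,thr in(("blue_tray",(180,164),None,0),):
    pass
def tray(nm,mask,a):
    m,st,ce=cc(mask,a,15)
    c=cv2.findContours(m.astype(np.uint8),0,1)[0]; c=max(c,key=cv2.contourArea)
    c=np.concatenate([c]); box=cv2.boxPoints(cv2.minAreaRect(c))
    P=np.array([plane(t,p,.012)[:2] for p in box]); e=[P[(i+1)%4]-P[i] for i in range(2)]
    L=[np.linalg.norm(x) for x in e]; k=int(np.argmax(L)); print(nm,"ctr",P.mean(0),"L",L,"ang long",np.degrees(np.arctan2(e[k][1],e[k][0]))%180)
tray("blue",(H>100)&(H<130)&(S>120),(180,164))
tray("orange",(H>5)&(H<25)&(S>110),(277,119))
tray("black",V<85,(366,118))
tray("metal",(V>140)|((S>20)&(H>110)&(H<150)),(472,165))
m,st,ce=cc((V>150),(410,211),12); print("cup",st,ce)
c=max(cv2.findContours(m.astype(np.uint8),0,1)[0],key=cv2.contourArea); (x,y),r=cv2.minEnclosingCircle(c)
p=plane(t,(x,y),.05); q=plane(t,(x+r,y),.05); print(x,y,r,p,"rad",np.linalg.norm(p-q))
m,st,ce=cc((v2>110)&(s2<40),(286,132),12); print(st,ce)
m,st,ce=cc((S>110)&(H>45)&(H<85),(184,249),15); print("green",st,plane(t,(st[0]+st[2]/2,st[1]+st[3]/2),.05))
m,st,ce=cc((S>110)&(H>130)&(H<160),(253,267),15); print("purple",st,plane(t,(st[0]+st[2]/2,st[1]+st[3]/2),.012))
m,st,ce=cc((S>90)&(H<15)&(V>60),(314,247),15); print("brown",st,plane(t,(st[0]+st[2]/2,st[1]+st[3]/2),.012))
print("dish",plane(t,(330,161),.005))
E
```

```text
floor 117 13 132
v1 [282 193  15  16 114] [288.9123 199.6316] [334 195  16  16 196] [341.0102 202.5765] z.05 [0.4664 0.0712] scene [0.4627 0.0731] (array([0.4649, 0.0725, 0.051 ]), np.float64(0.004085054142042413))
v2 [450 233  17  16 210] [457.9381 240.681 ] [281  97  13  11 124] [286.871  101.9677] z.05 [ 0.3709 -0.3007] scene [ 0.3697 -0.2995] (array([ 0.3701, -0.3007,  0.0497]), np.float64(0.0020479576874278173))
blue ctr [0.4165 0.2055] edges [np.float64(0.08241781975298951), np.float64(0.021740701556819536)] head [0.4421 0.1914] ang head->ctr 151.26023388143105 0.02923789215114973 ((231.50003051757812, 223.50003051757812), (9.391485214233398, 36.224300384521484), 26.56505012512207)
orange ctr [ 0.4792 -0.0803] edges [np.float64(0.023433547483235888), np.float64(0.08382801542502226)] head [ 0.4633 -0.1041] ang head->ctr 56.255019778179644 0.02859347825167912 ((355.9117431640625, 194.64706420898438), (36.529197692871094, 10.118415832519531), 30.963756561279297)
blue ctr [0.5574 0.3305] L [np.float64(0.13155745983012718), np.float64(0.0901930560713054)] ang long 105.47882501251715
[... 356 characters left out ...]
23171944665
cup [400 200  22  23 294] [408.7857 211.3027]
410.4756164550781 210.66098022460938 11.44112491607666 [ 0.4386 -0.1986  0.05  ] rad 0.025360819912966112
[[[    0     0   640   400 66038]
  [   20     0    26     7   104]
  [   47     0     1     1     1]
  ...
  [   98   398     2     2     2]
  [  102   399     3     1     3]
  [  106   398     1     1     1]]] [[[295.6147 165.8135]
  [ 29.6827   1.875 ]
  [ 47.       0.    ]
  ...
  [ 98.5    398.5   ]
  [103.     399.    ]
  [106.     398.    ]]]
green [185 239   9  17  28] [0.3629 0.2922 0.05  ]
purple [241 258  31  17 231] [0.318  0.1487 0.012 ]
brown [302 237  30  20 260] [0.3605 0.0104 0.012 ]
dish [ 0.56   -0.0221  0.005 ]
```

Identities confirmed: both vials are amber with a black cap, and each probe has a white body with a coloured head. The measured sizes match the given ones: probes about 83 mm, trays within 2 mm, cup rim radius 25.4 mm. I'm working out the move to vial_1 at about (0.464, 0.072).

```bash
cat > d.py <<'E'
from rig import readout
import sys, numpy as np
from scipy.spatial.transform import Rotation as Ro
# usage: d.py jaw_deg x y z [x y z ...] : shift (cm, tool axes) and turn
s=readout.sense(); q=s["eef_rot"]; R=Ro.from_quat([q[1],q[2],q[3],q[0]]); p=s["ee_pos"]
a=[float(v) for v in sys.argv[1:]]
y=R.as_matrix()[:,1]; cur=np.degrees(np.arctan2(y[1],y[0]))
d=(a[0]-cur+90)%180-90
j=np.radians(cur+d); Y=np.array([np.cos(j),np.sin(j),0]);Z=np.array([0,0,-1.]);X=np.cross(Y,Z)
T=Ro.from_matrix(np.stack([X,Y,Z],1)); rv=np.degrees((R.inv()*T).as_rotvec())
print("t%.2f p"%s["time"],np.round(p,4),"jaw %.1f"%cur,"w %.3f"%s["width"],"F",np.round(s["ft_force"],1),"q",np.round(s["qpos"],2))
for i in range(1,len(a),3): print("shift",np.round(R.inv().apply(np.array(a[i:i+3])-p)*100,2),"turn",np.round(rv,1))
E
python3 d.py -3.5 .464 .072 .13 .464 .072 .016
```

```text
t0.30 p [ 0.1736 -0.548   0.231 ] jaw -72.4 w 0.999 F [ 0.3 -0.3 -0.5] q [-1.38  0.28  1.51  0.    1.36 -0.12]
shift [ 46.41 -50.33  10.13] turn [ -0.   -0.  -68.9]
shift [ 46.4  -50.32  21.53] turn [ -0.   -0.  -68.9]
```

>>> move_arm:
  steps:
    - [8.5,[46.4,-50.3,10.1],[0,0,-68.9]]
    - [8.5,[46.4,-50.3,10.1],[0,0,-68.9]]
    - [8.5,[46.4,-50.3,10.1],[0,0,-68.9]]
    - [8.5,[46.4,-50.3,10.1],[0,0,-68.9]]
    - [8.5,[46.4,-50.3,10.1],[0,0,-68.9]]
    - [8.5,[46.4,-50.3,10.1],[0,0,-68.9]]
    - [8.5,[46.4,-50.3,10.1],[0,0,-68.9]]
    - [8.5,[46.4,-50.3,10.1],[0,0,-68.9]]
    - [8.5,[46.4,-50.3,10.1],[0,0,-68.9]]
    - [8.5,[46.4,-50.3,10.1],[0,0,-68.9]]
    - [8.5,[46.4,-50.3,10.1],[0,0,-68.9]]
    - [8.5,[46.4,-50.3,10.1],[0,0,-68.9]]
    - [8.5,[46.4,-50.3,10.1],[0,0,-68.9]]
    - [8.5,[46.4,-50.3,10.1],[0,0,-68.9]]
    - [8.5,[46.4,-50.3,10.1],[0,0,-68.9]]
    - [8.5,[46.4,-50.3,10.1],[0,0,-68.9]]
    - [8.5,[46.4,-50.3,10.1],[0,0,-68.9]]
    - [8.5,[46.4,-50.3,10.1],[0,0,-68.9]]
  force: 30

```text
time: 2.1
ee_pos: [0.4636, 0.0702, 0.1305]
eef_rot: [0.0, 0.729, 0.684, -0.0]
ft_force: [1.2, 0.3, -0.4]
width: 0.997
```

```bash
python3 d.py -3.5 .464 .072 .016
python3 - <<'E'
from h import *
t=optics.camera("top"); s=optics.camera("scene")
crop(t,230,120,160,120,4,"g1t.png"); crop(s,260,130,160,120,4,"g1s.png")
E
```

```text
t2.10 p [0.4636 0.0702 0.1305] jaw -3.6 w 0.997 F [ 1.2  0.3 -0.4] q [ 0.    0.2   1.88 -0.    1.06  0.07]
shift [ 0.19  0.02 11.45] turn [ 0.   0.  -0.1]
```

View pics/g1s.png

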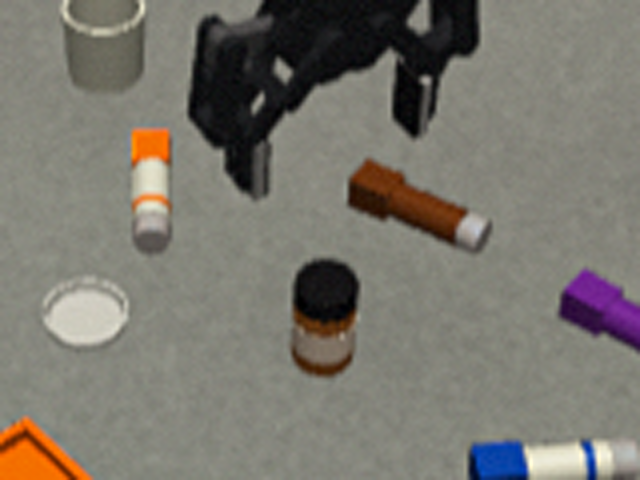

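The gripper (crop centre about (330,60)) is above vial_1 (325,315), and the finger paths are clear. Descending and gripping.

>>> move_arm:
  steps:
    - [8.5,[0.2,0,3],[0,0,0]]
    - [8.5,[0.2,0,6],[0,0,0]]
    - [8.5,[0.2,0,9],[0,0,0]]
    - [8.5,[0.2,0,11.4],[0,0,0]]
    - [8.5,[0.2,0,11.4],[0,0,0]]
    - [8.5,[0.2,0,11.4],[0,0,0]]
    - [2.8,[0.2,0,11.4],[0,0,0]]
    - [2.8,[0.2,0,11.4],[0,0,0]]
    - [2.8,[0.2,0,11.4],[0,0,0]]
    - [2.8,[0.2,0,11.4],[0,0,0]]
    - [2.8,[0.2,0,11.4],[0,0,0]]
    - [2.8,[0.2,0,11.4],[0,0,0]]
    - [2.8,[0.2,0,11.4],[0,0,0]]
    - [2.8,[0.2,0,11.4],[0,0,0]]
    - [2.8,[0.2,0,11.4],[0,0,0]]
    - [2.8,[0.2,0,11.4],[0,0,0]]
  force: 30

```text
time: 3.8
ee_pos: [0.4646, 0.0735, 0.0172]
eef_rot: [0.0, 0.728, 0.685, 0.0]
ft_force: [-0.7, 0.1, 5.8]
width: 0.39
```

```bash
python3 d.py -3.5 .464 .072 .10 .658 -.0685 .10
python3 - <<'E'
from h import *
s=optics.camera("scene")
crop(s,260,130,160,120,4,"g2s.png")
E
```

```text
t3.80 p [0.4646 0.0735 0.0172] jaw -3.5 w 0.390 F [-0.7  0.1  5.8] q [ 0.01  0.35  2.03 -0.    0.76  0.07]
shift [-0.15 -0.04 -8.28] turn [ 0.1  0.  -0. ]
shift [-12.99  20.18  -8.25] turn [ 0.1  0.  -0. ]
```

View pics/g2s.png

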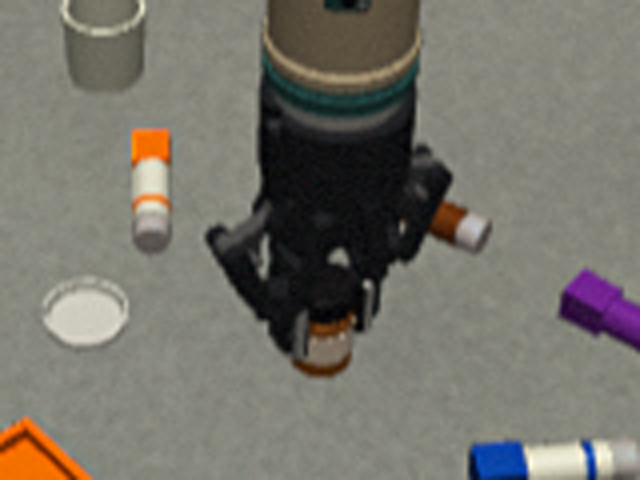

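The fingers hold the vial at crop (322,330). The opening is 33 mm for a 34 mm vial. Lift, then carry to the +y bay at about (0.660, -0.069).

>>> move_arm:
  steps:
    - [2.8,[-0.1,0,-1],[0,0,0]]
    - [2.8,[-0.1,0,-3],[0,0,0]]
    - [2.8,[-0.1,0,-6],[0,0,0]]
    - [2.8,[-0.1,0,-8.3],[0,0,0]]
    - [2.8,[-1.5,2,-8.3],[0,0,0]]
    - [2.8,[-3,4.5,-8.3],[0,0,0]]
    - [2.8,[-5,7.5,-8.3],[0,0,0]]
    - [2.8,[-7,10.5,-8.3],[0,0,0]]
    - [2.8,[-9,13.5,-8.3],[0,0,0]]
    - [2.8,[-11,16.5,-8.3],[0,0,0]]
    - [2.8,[-12.3,19,-8.3],[0,0,0]]
    - [2.8,[-13,20.4,-8.3],[0,0,0]]
    - [2.8,[-13,20.4,-8.3],[0,0,0]]
    - [2.8,[-13,20.4,-8.3],[0,0,0]]
    - [2.8,[-13,20.4,-8.3],[0,0,0]]

```text
time: 5.35
ee_pos: [0.6584, -0.068, 0.0994]
eef_rot: [-0.001, 0.728, 0.685, -0.0]
ft_force: [0.6, -0.3, -0.8]
width: 0.388
```

```bash
python3 d.py -3.5 .6603 -.0687 .0215
python3 - <<'E'
from h import *
s=optics.camera("scene");t=optics.camera("top")
crop(s,150,120,160,120,4,"g3s.png")
crop(t,300,70,160,120,4,"g3t.png")
E
```

```text
t5.35 p [ 0.6584 -0.068   0.0994] jaw -3.5 w 0.388 F [ 0.6 -0.3 -0.8] q [-0.21  0.49  1.5   0.    1.15 -0.15]
shift [-0.06  0.21  7.79] turn [-0.1 -0.   0. ]
```

View pics/g3s.png

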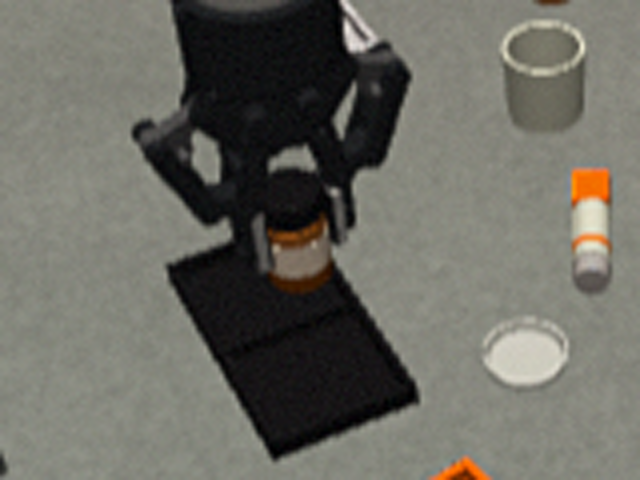

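View pics/g3t.png

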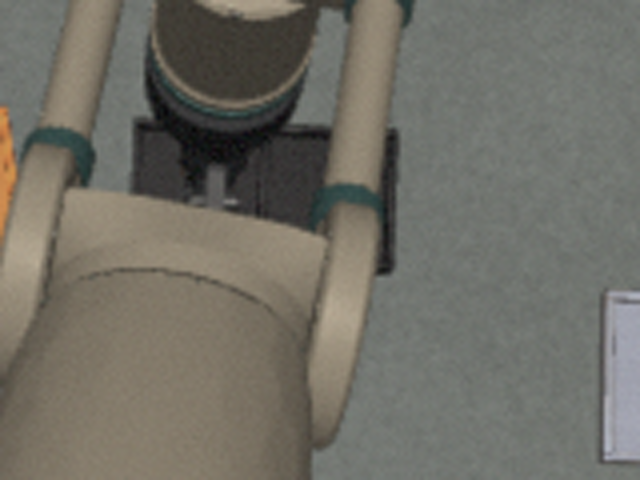

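The vial hangs upright (scene crop (298,240)) and the top view puts it over the left (+y) bay. Lowering gently.

>>> move_arm:
  steps:
    - [2.8,[0,0.2,2],[0,0,0]]
    - [2.8,[0,0.2,4],[0,0,0]]
    - [2.8,[0,0.2,5.5],[0,0,0]]
    - [2.8,[0,0.2,6.5],[0,0,0]]
    - [2.8,[0,0.2,7.1],[0,0,0]]
    - [2.8,[0,0.2,7.4],[0,0,0]]
    - [2.8,[0,0.2,7.6],[0,0,0]]
    - [2.8,[0,0.2,7.7],[0,0,0]]
    - [2.8,[0,0.2,7.75],[0,0,0]]
    - [2.8,[0,0.2,7.75],[0,0,0]]
    - [2.8,[0,0.2,7.75],[0,0,0]]

```text
time: 6.55
ee_pos: [0.662, -0.069, 0.0221]
eef_rot: [0.0, 0.729, 0.685, 0.0]
ft_force: [0.9, 0.2, -1.6]
width: 0.391
```

>>> move_arm:
  steps:
    - [2.8,[0,0,0.05],[0,0,0]]
    - [2.8,[0,0,0.1],[0,0,0]]
    - [2.8,[0,0,0.1],[0,0,0]]

```text
time: 6.85
ee_pos: [0.662, -0.069, 0.0213]
eef_rot: [0.0, 0.728, 0.685, 0.0]
ft_force: [0.2, -0.8, 2.8]
width: 0.393
```

Contact (force rose from -1.6 to 2.8 N). Release by opening gradually, then rise.

>>> move_arm:
  steps:
    - [3.4,[0,0,0],[0,0,0]]
    - [3.8,[0,0,0],[0,0,0]]
    - [4.4,[0,0,0],[0,0,0]]
    - [5.2,[0,0,0],[0,0,0]]
    - [6,[0,0,0],[0,0,0]]
    - [6,[0,0,0],[0,0,0]]
    - [6,[0,0,-2],[0,0,0]]
    - [6,[0,0,-5],[0,0,0]]
    - [8.5,[0,0,-9],[0,0,0]]
    - [8.5,[0,0,-11],[0,0,0]]
    - [8.5,[0,0,-11],[0,0,0]]
    - [8.5,[0,0,-11],[0,0,0]]

```text
time: 8.05
ee_pos: [0.6616, -0.0689, 0.1307]
eef_rot: [0.0, 0.729, 0.685, -0.0]
ft_force: [-0.4, -0.0, -0.7]
width: 0.998
```

```bash
python3 d.py -3.5 .370 -.300 .13
python3 - <<'E'
from h import *
s=optics.camera("scene")
crop(s,150,80,160,120,4,"g4s.png")
E
```

```text
t8.05 p [ 0.6616 -0.0689  0.1307] jaw -3.5 w 0.998 F [-0.4 -0.  -0.7] q [-0.21  0.47  1.45 -0.    1.22 -0.15]
shift [-24.86 -27.68   0.07] turn [ 0.  0. -0.]
```

View pics/g4s.png

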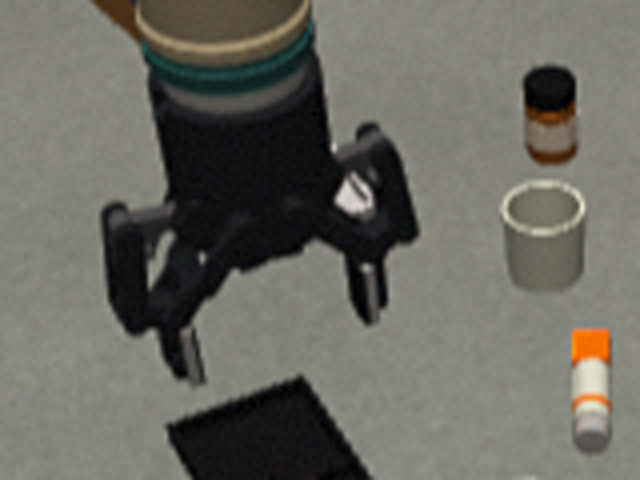

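The crop stops at the tray's upper part, so I'm looking lower.

Run:
```python
from h import *
s=optics.camera("scene")
crop(s,150,130,160,120,4,"g5s.png")
```

```text
(no output)
```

View pics/g5s.png

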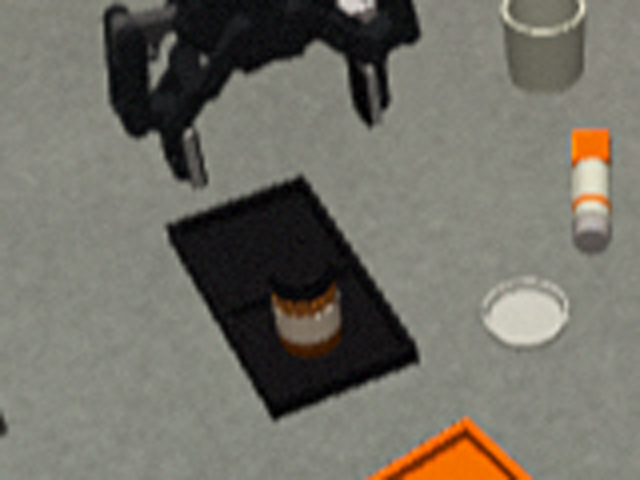

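Vial_1 stands upright in the +y bay (crop (307,315)). On to vial_2.

>>> move_arm:
  steps:
    - [8.5,[-24.9,-27.7,0],[0,0,0]]
    - [8.5,[-24.9,-27.7,0],[0,0,0]]
    - [8.5,[-24.9,-27.7,0],[0,0,0]]
    - [8.5,[-24.9,-27.7,0],[0,0,0]]
    - [8.5,[-24.9,-27.7,0],[0,0,0]]
    - [8.5,[-24.9,-27.7,0],[0,0,0]]
    - [8.5,[-24.9,-27.7,0],[0,0,0]]
    - [8.5,[-24.9,-27.7,0],[0,0,0]]
    - [8.5,[-24.9,-27.7,0],[0,0,0]]
    - [8.5,[-24.9,-27.7,0],[0,0,0]]
    - [8.5,[-24.9,-27.7,0],[0,0,0]]
    - [8.5,[-24.9,-27.7,0],[0,0,0]]

```text
time: 9.35
ee_pos: [0.3709, -0.2996, 0.1304]
eef_rot: [-0.0, 0.728, 0.686, 0.0]
ft_force: [-0.7, 0.3, 0.6]
width: 0.995
```

```bash
python3 d.py -3.5 .370 -.300 .016
```

```text
t9.35 p [ 0.3709 -0.2996  0.1304] jaw -3.4 w 0.995 F [-0.7  0.3  0.6] q [-0.83  0.21  1.86  0.    1.06 -0.77]
shift [-0.05 -0.08 11.44] turn [-0.  -0.   0.1]
```

>>> move_arm:
  steps:
    - [8.5,[0,-0.1,3],[0,0,0]]
    - [8.5,[0,-0.1,6],[0,0,0]]
    - [8.5,[0,-0.1,9],[0,0,0]]
    - [8.5,[0,-0.1,11.4],[0,0,0]]
    - [8.5,[0,-0.1,11.4],[0,0,0]]
    - [8.5,[0,-0.1,11.4],[0,0,0]]
    - [2.8,[0,-0.1,11.4],[0,0,0]]
    - [2.8,[0,-0.1,11.4],[0,0,0]]
    - [2.8,[0,-0.1,11.4],[0,0,0]]
    - [2.8,[0,-0.1,11.4],[0,0,0]]
    - [2.8,[0,-0.1,11.4],[0,0,0]]
    - [2.8,[0,-0.1,11.4],[0,0,0]]
    - [2.8,[0,-0.1,11.4],[0,0,0]]
    - [2.8,[0,-0.1,11.4],[0,0,0]]
    - [2.8,[0,-0.1,11.4],[0,0,0]]
  force: 30

```text
time: 10.85
ee_pos: [0.3695, -0.3009, 0.0177]
eef_rot: [0.001, 0.729, 0.685, 0.0]
ft_force: [0.3, 1.1, 6.0]
width: 0.39
```

```bash
python3 d.py -3.5 .370 -.300 .11 .6557 -.1435 .11
```

```text
t10.85 p [ 0.3695 -0.3009  0.0177] jaw -3.5 w 0.390 F [0.3 1.1 6. ] q [-0.83  0.36  2.01  0.    0.77 -0.77]
shift [ 0.08  0.06 -9.23] turn [ 0.1  0.1 -0. ]
shift [17.46 27.61 -9.21] turn [ 0.1  0.1 -0. ]
```

>>> move_arm:
  steps:
    - [2.8,[0,0,-1],[0,0,0]]
    - [2.8,[0,0,-3],[0,0,0]]
    - [2.8,[0,0,-6],[0,0,0]]
    - [2.8,[0,0,-9.2],[0,0,0]]
    - [2.8,[1.5,2.5,-9.2],[0,0,0]]
    - [2.8,[3.5,5.5,-9.2],[0,0,0]]
    - [2.8,[5.5,8.7,-9.2],[0,0,0]]
    - [2.8,[7.5,11.9,-9.2],[0,0,0]]
    - [2.8,[9.5,15,-9.2],[0,0,0]]
    - [2.8,[11.5,18.2,-9.2],[0,0,0]]
    - [2.8,[13.5,21.3,-9.2],[0,0,0]]
    - [2.8,[15.5,24.5,-9.2],[0,0,0]]
    - [2.8,[16.8,26.6,-9.2],[0,0,0]]
    - [2.8,[17.4,27.6,-9.2],[0,0,0]]
    - [2.8,[17.4,27.6,-9.2],[0,0,0]]
    - [2.8,[17.4,27.6,-9.2],[0,0,0]]
    - [2.8,[17.4,27.6,-9.2],[0,0,0]]

```text
time: 12.55
ee_pos: [0.6537, -0.1445, 0.1088]
eef_rot: [-0.0, 0.729, 0.685, -0.001]
ft_force: [0.5, 1.1, -1.0]
width: 0.39
```

```bash
python3 d.py -3.5 .6557 -.1435 .0222
python3 - <<'E'
from h import *
s=optics.camera("scene")
crop(s,150,110,160,120,4,"g6s.png")
E
```

```text
t12.55 p [ 0.6537 -0.1445  0.1088] jaw -3.6 w 0.390 F [ 0.5  1.1 -1. ] q [-0.32  0.5   1.47 -0.    1.18 -0.26]
shift [0.11 0.21 8.66] turn [-0.1  0.  -0.1]
```

View pics/g6s.png

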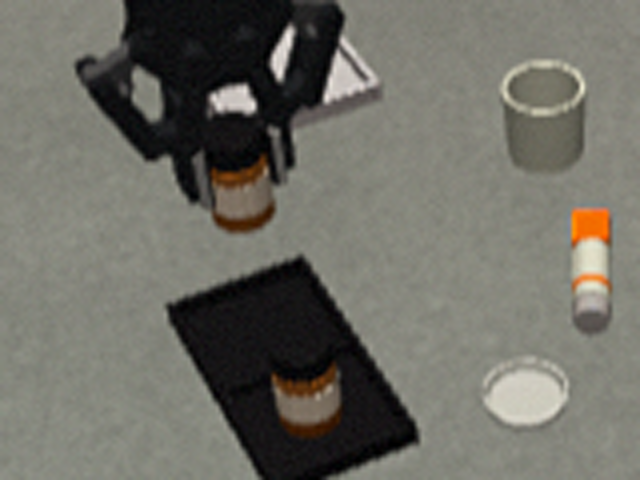

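Vial_2 is held upright (crop (242,180)) above the free bay, and vial_1 is undisturbed at (307,395). Lowering.

>>> move_arm:
  steps:
    - [2.8,[0.1,0.2,2],[0,0,0]]
    - [2.8,[0.1,0.2,4],[0,0,0]]
    - [2.8,[0.1,0.2,6],[0,0,0]]
    - [2.8,[0.1,0.2,7.3],[0,0,0]]
    - [2.8,[0.1,0.2,8],[0,0,0]]
    - [2.8,[0.1,0.2,8.3],[0,0,0]]
    - [2.8,[0.1,0.2,8.5],[0,0,0]]
    - [2.8,[0.1,0.2,8.6],[0,0,0]]
    - [2.8,[0.1,0.2,8.65],[0,0,0]]
    - [2.8,[0.1,0.2,8.7],[0,0,0]]
    - [2.8,[0.1,0.2,8.7],[0,0,0]]

```text
time: 13.7
ee_pos: [0.6575, -0.1428, 0.0221]
eef_rot: [0.0, 0.728, 0.685, 0.0]
ft_force: [-0.8, 0.5, -0.1]
width: 0.389
```

>>> move_arm:
  steps:
    - [2.8,[0,0,0.05],[0,0,0]]
    - [2.8,[0,0,0.1],[0,0,0]]
    - [2.8,[0,0,0.1],[0,0,0]]

```text
time: 14.0
ee_pos: [0.6575, -0.1428, 0.0218]
eef_rot: [0.0, 0.728, 0.685, 0.0]
ft_force: [-2.6, 1.2, 5.4]
width: 0.392
```

>>> move_arm:
  steps:
    - [3.4,[0,0,0],[0,0,0]]
    - [3.8,[0,0,0],[0,0,0]]
    - [4.4,[0,0,0],[0,0,0]]
    - [5.2,[0,0,0],[0,0,0]]
    - [6,[0,0,0],[0,0,0]]
    - [6,[0,0,0],[0,0,0]]
    - [6,[0,0,-2],[0,0,0]]
    - [6,[0,0,-5],[0,0,0]]
    - [8.5,[0,0,-9],[0,0,0]]
    - [8.5,[0,0,-11],[0,0,0]]
    - [8.5,[0,0,-11],[0,0,0]]
    - [8.5,[0,0,-11],[0,0,0]]

```text
time: 15.2
ee_pos: [0.657, -0.1428, 0.1307]
eef_rot: [0.0, 0.728, 0.685, -0.0]
ft_force: [-0.7, 0.2, -0.4]
width: 0.996
```

```bash
python3 d.py 62 .4165 .2055 .13
python3 - <<'E'
from h import *
s=optics.camera("scene")
crop(s,150,130,160,120,4,"g7s.png")
E
```

```text
t15.20 p [ 0.657  -0.1428  0.1307] jaw -3.5 w 0.996 F [-0.7  0.2 -0.4] q [-0.32  0.48  1.43 -0.    1.23 -0.26]
shift [ 33.28 -26.15   0.06] turn [ -0.    0.  -65.5]
```

View pics/g7s.png

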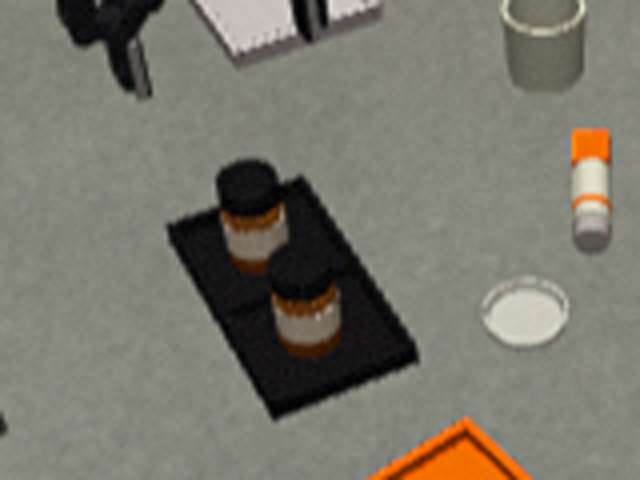

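Both vials stand upright, one in each bay (crop (253,215) and (307,300)). Next is the blue probe.

>>> move_arm:
  steps:
    - [8.5,[33.3,-26.2,0],[0,0,-65.5]]
    - [8.5,[33.3,-26.2,0],[0,0,-65.5]]
    - [8.5,[33.3,-26.2,0],[0,0,-65.5]]
    - [8.5,[33.3,-26.2,0],[0,0,-65.5]]
    - [8.5,[33.3,-26.2,0],[0,0,-65.5]]
    - [8.5,[33.3,-26.2,0],[0,0,-65.5]]
    - [8.5,[33.3,-26.2,0],[0,0,-65.5]]
    - [8.5,[33.3,-26.2,0],[0,0,-65.5]]
    - [8.5,[33.3,-26.2,0],[0,0,-65.5]]
    - [8.5,[33.3,-26.2,0],[0,0,-65.5]]
    - [8.5,[33.3,-26.2,0],[0,0,-65.5]]
    - [8.5,[33.3,-26.2,0],[0,0,-65.5]]
    - [8.5,[33.3,-26.2,0],[0,0,-65.5]]
    - [8.5,[33.3,-26.2,0],[0,0,-65.5]]

```text
time: 16.65
ee_pos: [0.4169, 0.2048, 0.1305]
eef_rot: [-0.0, 0.243, 0.97, -0.0]
ft_force: [0.5, 0.2, 0.4]
width: 0.996
```

```bash
python3 d.py 62 .4165 .2055 .006
python3 - <<'E'
from h import *
s=optics.camera("scene")
crop(s,330,170,160,120,4,"b1s.png")
E
```

```text
t16.65 p [0.4169 0.2048 0.1305] jaw 61.9 w 0.996 F [0.5 0.2 0.4] q [ 0.31  0.2   1.89 -0.    1.06 -0.77]
shift [ 0.07  0.05 12.45] turn [-0.  -0.  -0.1]
```

View pics/b1s.png

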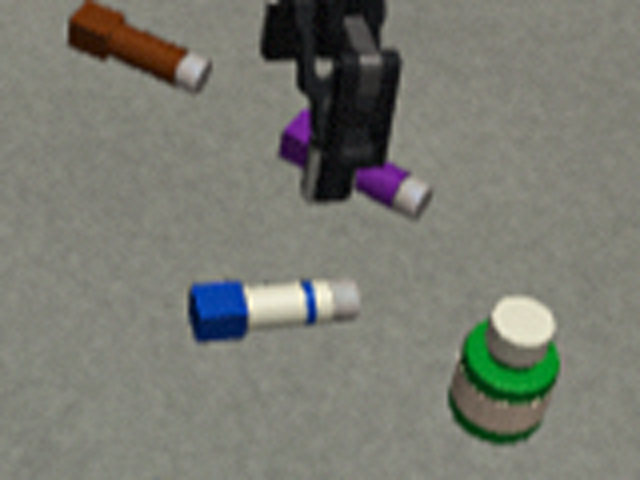

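The gripper is above the blue probe (crop (275,305)). The bottle at (500,370) is clear of the descent. Descend and grip.

>>> move_arm:
  steps:
    - [8.5,[0.1,0,3],[0,0,0]]
    - [8.5,[0.1,0,6],[0,0,0]]
    - [8.5,[0.1,0,9],[0,0,0]]
    - [8.5,[0.1,0,11.5],[0,0,0]]
    - [8.5,[0.1,0,12.4],[0,0,0]]
    - [8.5,[0.1,0,12.4],[0,0,0]]
    - [8.5,[0.1,0,12.4],[0,0,0]]
    - [1.5,[0.1,0,12.4],[0,0,0]]
    - [1.5,[0.1,0,12.4],[0,0,0]]
    - [1.5,[0.1,0,12.4],[0,0,0]]
    - [1.5,[0.1,0,12.4],[0,0,0]]
    - [1.5,[0.1,0,12.4],[0,0,0]]
    - [1.5,[0.1,0,12.4],[0,0,0]]
    - [1.5,[0.1,0,12.4],[0,0,0]]
    - [1.5,[0.1,0,12.4],[0,0,0]]
    - [1.5,[0.1,0,12.4],[0,0,0]]
    - [1.5,[0.1,0,12.4],[0,0,0]]
  force: 30

```text
time: 18.4
ee_pos: [0.4156, 0.2062, 0.0073]
eef_rot: [0.0, 0.242, 0.97, 0.0]
ft_force: [-0.1, -0.1, 6.0]
width: 0.242
```

```bash
python3 d.py 15.5 .42 .2055 .08 .5574 .3305 .08
python3 - <<'E'
from h import *
s=optics.camera("scene")
crop(s,330,170,160,120,4,"b2s.png")
E
```

```text
t18.40 p [0.4156 0.2062 0.0073] jaw 62.0 w 0.242 F [-0.1 -0.1  6. ] q [ 0.31  0.36  2.05 -0.    0.73 -0.77]
shift [-0.43  0.15 -7.27] turn [ 0.   0.  46.5]
shift [-6.69 17.64 -7.26] turn [ 0.   0.  46.5]
```

View pics/b2s.png

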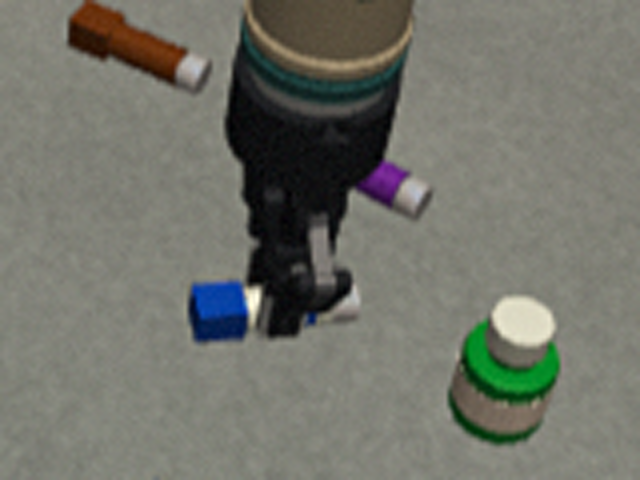

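The blue probe is gripped at mid bar (crop (285,310)), opening about 21 mm. Carry to the blue tray, turning to lie along its long axis.

>>> move_arm:
  steps:
    - [1.5,[0,0,-1],[0,0,0]]
    - [1.5,[0,0,-3],[0,0,0]]
    - [1.5,[0,0,-7.3],[0,0,0]]
    - [1.5,[-1,2.6,-7.3],[0,0,6]]
    - [1.5,[-2,5.3,-7.3],[0,0,14]]
    - [1.5,[-3,8,-7.3],[0,0,21]]
    - [1.5,[-4,10.6,-7.3],[0,0,28]]
    - [1.5,[-5,13.2,-7.3],[0,0,35]]
    - [1.5,[-6,15.8,-7.3],[0,0,42]]
    - [1.5,[-6.7,17.6,-7.3],[0,0,46.5]]
    - [1.5,[-6.7,17.6,-7.3],[0,0,46.5]]
    - [1.5,[-6.7,17.6,-7.3],[0,0,46.5]]
    - [1.5,[-6.7,17.6,-7.3],[0,0,46.5]]

```text
time: 19.75
ee_pos: [0.5559, 0.3291, 0.0796]
eef_rot: [-0.0, 0.605, 0.796, -0.001]
ft_force: [-0.3, -0.4, -1.1]
width: 0.239
```

```bash
python3 d.py 15.5 .5574 .3305 .0125
python3 - <<'E'
from h import *
s=optics.camera("scene");t=optics.camera("top")
crop(s,310,250,160,120,4,"b3s.png")
crop(t,110,100,160,120,4,"b3t.png")
E
```

```text
t19.75 p [0.5559 0.3291 0.0796] jaw 15.5 w 0.239 F [-0.3 -0.4 -1.1] q [ 0.43  0.49  1.56 -0.    1.09  0.16]
shift [0.09 0.2  6.71] turn [-0.1  0.   0. ]
```

View pics/b3s.png

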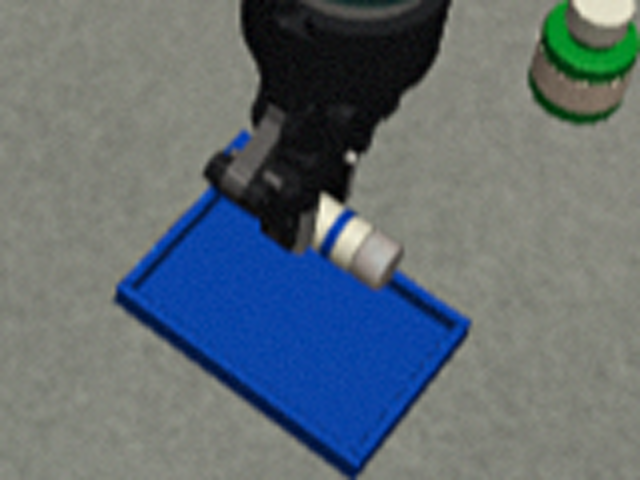

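View pics/b3t.png

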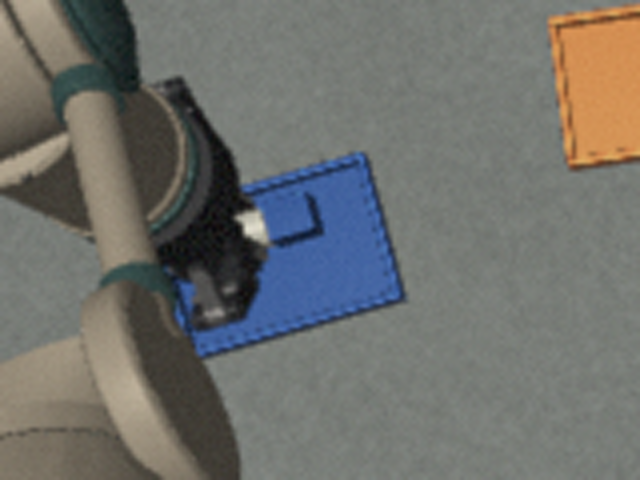

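The probe runs parallel to the tray. The head end, seen at top crop about (318,215), should be checked for end clearance before lowering.

Run:
```python
from h import *
t=optics.camera("top")
a=np.radians(105.5); ax=np.array([np.cos(a),np.sin(a)]); c=np.array([.5574,.3305])
# head end corners (crop px) -> upper face z ~ .0796-.0073+.022
for p in((310,192),(322,232),(262,205),(270,243)):
    P=plane(t,(110+p[0]/4,100+p[1]/4),.094 if p[0]<300 or 1 else 0)[:2]; d=P-c; print(P,"along %.4f across %.4f"%(d@ax,d@np.array([ax[1],-ax[0]])))
```

```text
[0.57769328 0.28759398] along -0.0468 across 0.0081
[0.55566051 0.28079481] along -0.0474 across -0.0150
[0.57090093 0.31356755] along -0.0199 across 0.0085
[0.55001326 0.30890509] along -0.0188 across -0.0129
```

Head end at -47 mm against the wall at -60 mm. I'm shifting 4 mm to centre it, then lowering.

>>> move_arm:
  steps:
    - [1.5,[0.4,0.3,2],[0,0,0]]
    - [1.5,[0.4,0.3,4],[0,0,0]]
    - [1.5,[0.4,0.3,5.5],[0,0,0]]
    - [1.5,[0.4,0.3,6.2],[0,0,0]]
    - [1.5,[0.4,0.3,6.5],[0,0,0]]
    - [1.5,[0.4,0.3,6.7],[0,0,0]]
    - [1.5,[0.4,0.3,6.8],[0,0,0]]
    - [1.5,[0.4,0.3,6.8],[0,0,0]]
    - [1.5,[0.4,0.3,6.8],[0,0,0]]

```text
time: 20.8
ee_pos: [0.5593, 0.3348, 0.0123]
eef_rot: [0.0, 0.605, 0.796, 0.0]
ft_force: [-0.1, 0.7, -0.7]
width: 0.239
```

>>> move_arm:
  steps:
    - [1.5,[0,0,0.05],[0,0,0]]
    - [1.5,[0,0,0.1],[0,0,0]]
    - [1.5,[0,0,0.1],[0,0,0]]

```text
time: 21.1
ee_pos: [0.5593, 0.3348, 0.0114]
eef_rot: [0.0, 0.605, 0.796, 0.0]
ft_force: [-0.9, -1.8, 3.5]
width: 0.24
```

>>> move_arm:
  steps:
    - [2.4,[0,0,0],[0,0,0]]
    - [2.8,[0,0,0],[0,0,0]]
    - [3.4,[0,0,0],[0,0,0]]
    - [3.8,[0,0,0],[0,0,0]]
    - [3.8,[0,0,0],[0,0,0]]
    - [3.8,[0,0,-1],[0,0,0]]
    - [3.8,[0,0,-3],[0,0,0]]
    - [3.8,[0,0,-6],[0,0,0]]
    - [8.5,[0,0,-10],[0,0,0]]
    - [8.5,[0,0,-12],[0,0,0]]
    - [8.5,[0,0,-12],[0,0,0]]
    - [8.5,[0,0,-12],[0,0,0]]

```text
time: 22.3
ee_pos: [0.5589, 0.3346, 0.1313]
eef_rot: [0.0, 0.605, 0.796, 0.0]
ft_force: [-0.3, 0.0, 0.6]
width: 0.991
```

```bash
python3 d.py -32 .4792 -.0803 .13
python3 - <<'E'
from h import *
s=optics.camera("scene")
crop(s,310,250,160,120,4,"b4s.png")
E
```

```text
t22.30 p [0.5589 0.3346 0.1313] jaw 15.5 w 0.991 F [-0.3  0.   0.6] q [ 0.43  0.45  1.48 -0.    1.2   0.16]
shift [-37.86 -18.76   0.11] turn [ 0.  -0.  47.5]
```

View pics/b4s.png

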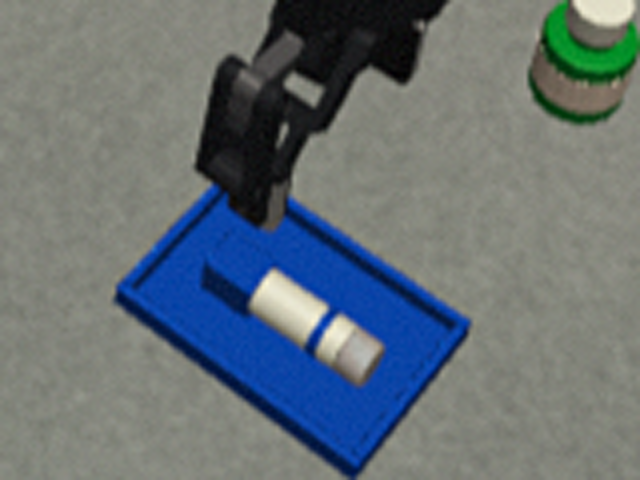

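The blue probe lies flat inside the blue tray (crop (290,320)). Next, the orange probe.

>>> move_arm:
  steps:
    - [8.5,[-37.9,-18.8,0.1],[0,0,47.5]]
    - [8.5,[-37.9,-18.8,0.1],[0,0,47.5]]
    - [8.5,[-37.9,-18.8,0.1],[0,0,47.5]]
    - [8.5,[-37.9,-18.8,0.1],[0,0,47.5]]
    - [8.5,[-37.9,-18.8,0.1],[0,0,47.5]]
    - [8.5,[-37.9,-18.8,0.1],[0,0,47.5]]
    - [8.5,[-37.9,-18.8,0.1],[0,0,47.5]]
    - [8.5,[-37.9,-18.8,0.1],[0,0,47.5]]
    - [8.5,[-37.9,-18.8,0.1],[0,0,47.5]]
    - [8.5,[-37.9,-18.8,0.1],[0,0,47.5]]
    - [8.5,[-37.9,-18.8,0.1],[0,0,47.5]]
    - [8.5,[-37.9,-18.8,0.1],[0,0,47.5]]
    - [8.5,[-37.9,-18.8,0.1],[0,0,47.5]]
    - [8.5,[-37.9,-18.8,0.1],[0,0,47.5]]

```text
time: 23.75
ee_pos: [0.4791, -0.0797, 0.1297]
eef_rot: [-0.0, 0.874, 0.485, -0.0]
ft_force: [-0.6, 0.0, -0.5]
width: 0.996
```

```bash
python3 d.py -32 .4792 -.0803 .006
python3 - <<'E'
from h import *
s=optics.camera("scene")
crop(s,210,110,160,120,4,"o1s.png")
E
```

```text
t23.75 p [ 0.4791 -0.0797  0.1297] jaw -31.9 w 0.996 F [-0.6  0.  -0.5] q [-0.31  0.23  1.85  0.    1.07  0.25]
shift [-0.05  0.05 12.37] turn [-0.  -0.   0.1]
```

View pics/o1s.png

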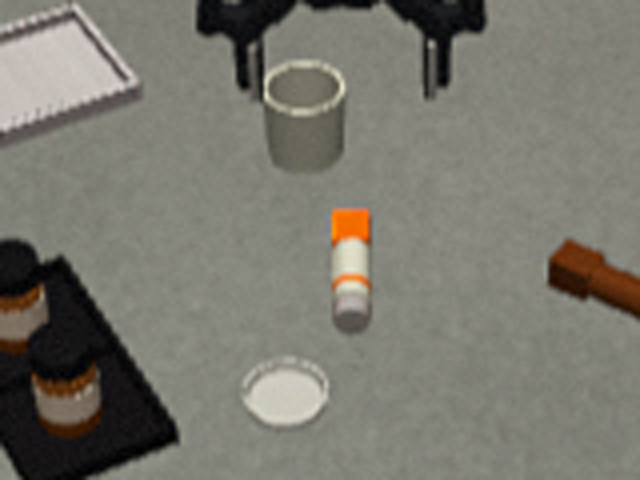

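The gripper is aligned over the orange probe (crop (350,270)). The cup at (305,115) is clear. Descend and grip.

>>> move_arm:
  steps:
    - [8.5,[0,0.1,3],[0,0,0]]
    - [8.5,[0,0.1,6],[0,0,0]]
    - [8.5,[0,0.1,9],[0,0,0]]
    - [8.5,[0,0.1,11.5],[0,0,0]]
    - [8.5,[0,0.1,12.3],[0,0,0]]
    - [8.5,[0,0.1,12.3],[0,0,0]]
    - [8.5,[0,0.1,12.3],[0,0,0]]
    - [1.5,[0,0.1,12.3],[0,0,0]]
    - [1.5,[0,0.1,12.3],[0,0,0]]
    - [1.5,[0,0.1,12.3],[0,0,0]]
    - [1.5,[0,0.1,12.3],[0,0,0]]
    - [1.5,[0,0.1,12.3],[0,0,0]]
    - [1.5,[0,0.1,12.3],[0,0,0]]
    - [1.5,[0,0.1,12.3],[0,0,0]]
    - [1.5,[0,0.1,12.3],[0,0,0]]
    - [1.5,[0,0.1,12.3],[0,0,0]]
    - [1.5,[0,0.1,12.3],[0,0,0]]
  force: 30

```text
time: 25.5
ee_pos: [0.4799, -0.0813, 0.0073]
eef_rot: [0.0, 0.875, 0.485, 0.0]
ft_force: [-1.4, 0.4, 5.6]
width: 0.246
```

```bash
python3 d.py 7.5 .4792 -.0803 .08 .6603 .1019 .08
```

```text
t25.50 p [ 0.4799 -0.0813  0.0073] jaw -32.0 w 0.246 F [-1.4  0.4  5.6] q [-0.31  0.39  2.   -0.    0.75  0.25]
shift [ 0.05 -0.12 -7.27] turn [  0.    0.  -39.5]
shift [25.1   5.58 -7.27] turn [  0.    0.  -39.5]
```

>>> move_arm:
  steps:
    - [1.5,[0,0,-1],[0,0,0]]
    - [1.5,[0,0,-3],[0,0,0]]
    - [1.5,[0,0,-7.3],[0,0,0]]
    - [1.5,[2.5,0.6,-7.3],[0,0,-4]]
    - [1.5,[5.5,1.2,-7.3],[0,0,-9]]
    - [1.5,[8.5,1.9,-7.3],[0,0,-14]]
    - [1.5,[11.5,2.6,-7.3],[0,0,-19]]
    - [1.5,[14.5,3.2,-7.3],[0,0,-24]]
    - [1.5,[17.5,3.9,-7.3],[0,0,-29]]
    - [1.5,[20.5,4.6,-7.3],[0,0,-34]]
    - [1.5,[23.5,5.2,-7.3],[0,0,-38]]
    - [1.5,[25.1,5.6,-7.3],[0,0,-39.5]]
    - [1.5,[25.1,5.6,-7.3],[0,0,-39.5]]
    - [1.5,[25.1,5.6,-7.3],[0,0,-39.5]]
    - [1.5,[25.1,5.6,-7.3],[0,0,-39.5]]

```text
time: 27.0
ee_pos: [0.6592, 0.1009, 0.0797]
eef_rot: [-0.0, 0.66, 0.751, -0.001]
ft_force: [-0.2, 0.3, -1.4]
width: 0.241
```

```bash
python3 d.py 7.5 .6603 .1019 .0125
python3 - <<'E'
from h import *
s=optics.camera("scene");t=optics.camera("top")
crop(s,200,180,160,120,4,"o3s.png")
crop(t,200,60,160,120,4,"o3t.png")
E
```

```text
t27.00 p [0.6592 0.1009 0.0797] jaw 7.4 w 0.241 F [-0.2  0.3 -1.4] q [ 0.05  0.52  1.51 -0.    1.12 -0.08]
shift [0.08 0.13 6.72] turn [-0.1  0.  -0.1]
```

View pics/o3s.png

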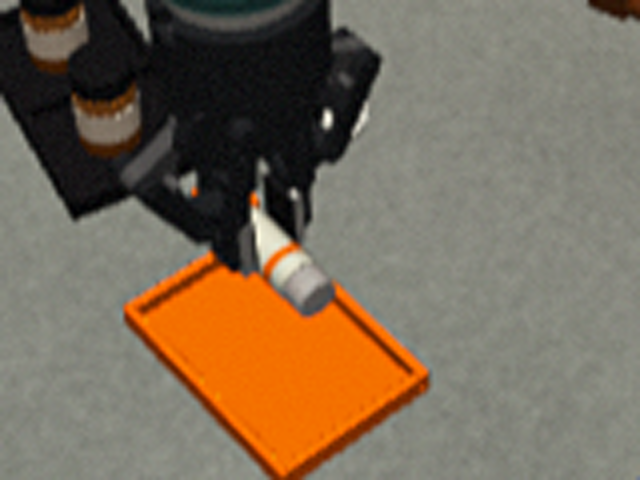

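View pics/o3t.png

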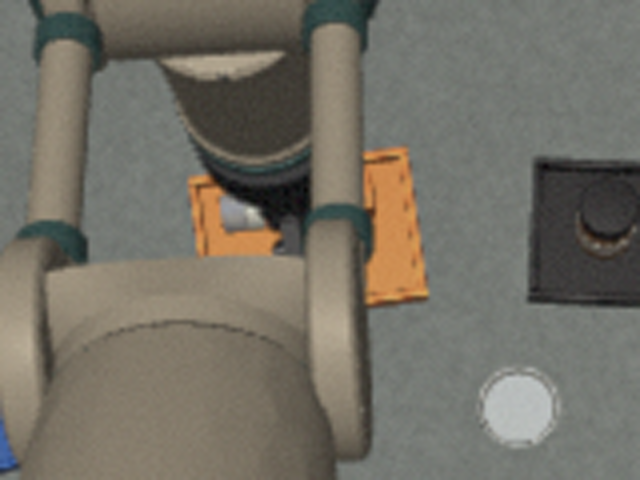

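The orange probe is held parallel to its tray (tip at top crop (222,215)). Checking tip clearance.

Run:
```python
from h import *
t=optics.camera("top")
a=np.radians(97.5); ax=np.array([np.cos(a),np.sin(a)]); c=np.array([.6603,.1019])
for p in((221,200),(224,230)):
    P=plane(t,(200+p[0]/4,60+p[1]/4),.085)[:2]; d=P-c; print(P,"along %.4f across %.4f"%(d@ax,d@np.array([ax[1],-ax[0]])))
```

```text
[0.66222201 0.14180339] along 0.0393 across 0.0071
[0.6453733  0.14014628] along 0.0399 across -0.0098
```

Tip at +40 mm (wall at 60 mm), so it is centred. Lowering.

>>> move_arm:
  steps:
    - [1.5,[0.2,0.1,2],[0,0,0]]
    - [1.5,[0.2,0.1,4],[0,0,0]]
    - [1.5,[0.2,0.1,5.5],[0,0,0]]
    - [1.5,[0.2,0.1,6.2],[0,0,0]]
    - [1.5,[0.2,0.1,6.5],[0,0,0]]
    - [1.5,[0.2,0.1,6.7],[0,0,0]]
    - [1.5,[0.2,0.1,6.8],[0,0,0]]
    - [1.5,[0.2,0.1,6.85],[0,0,0]]
    - [1.5,[0.2,0.1,6.85],[0,0,0]]
    - [1.5,[0.2,0.1,6.85],[0,0,0]]

```text
time: 28.15
ee_pos: [0.6613, 0.104, 0.0117]
eef_rot: [0.0, 0.659, 0.752, 0.0]
ft_force: [0.4, -0.4, -0.8]
width: 0.239
```

>>> move_arm:
  steps:
    - [1.5,[0,0,0.05],[0,0,0]]
    - [1.5,[0,0,0.08],[0,0,0]]
    - [1.5,[0,0,0.08],[0,0,0]]

```text
time: 28.45
ee_pos: [0.6613, 0.104, 0.0113]
eef_rot: [0.0, 0.659, 0.752, 0.0]
ft_force: [-1.5, -0.5, 5.0]
width: 0.242
```

>>> move_arm:
  steps:
    - [2.4,[0,0,0],[0,0,0]]
    - [2.8,[0,0,0],[0,0,0]]
    - [3.4,[0,0,0],[0,0,0]]
    - [3.8,[0,0,0],[0,0,0]]
    - [3.8,[0,0,0],[0,0,0]]
    - [3.8,[0,0,-1],[0,0,0]]
    - [3.8,[0,0,-3],[0,0,0]]
    - [3.8,[0,0,-6],[0,0,0]]
    - [8.5,[0,0,-10],[0,0,0]]
    - [8.5,[0,0,-13],[0,0,0]]
    - [8.5,[0,0,-13],[0,0,0]]
    - [8.5,[0,0,-13],[0,0,0]]

```text
time: 29.65
ee_pos: [0.6615, 0.104, 0.142]
eef_rot: [0.001, 0.659, 0.752, 0.001]
ft_force: [-0.8, 1.0, -0.3]
width: 0.995
```

```bash
python3 d.py -1 .4386 -.1986 .14
python3 - <<'E'
from h import *
s=optics.camera("scene")
crop(s,200,180,160,120,4,"o4s.png")
crop(s,230,90,120,90,5,"cup.png")
E
```

```text
t29.65 p [0.6615 0.104  0.142 ] jaw 7.5 w 0.995 F [-0.8  1.  -0.3] q [ 0.05  0.47  1.43 -0.    1.24 -0.08]
shift [-27.1  -26.04   0.14] turn [0.1 0.  8.5]
```

View pics/o4s.png

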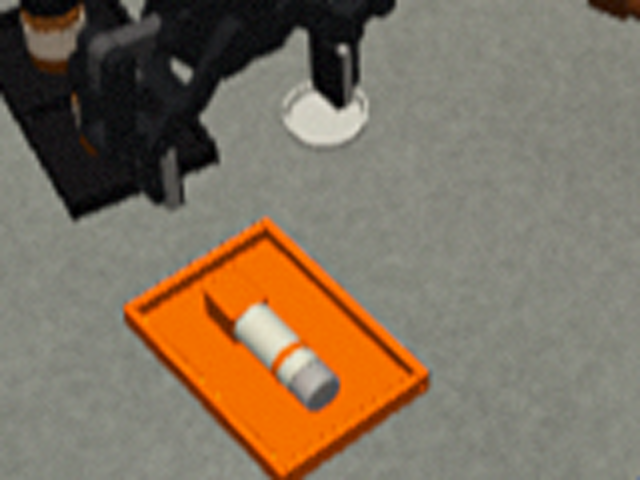

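View pics/cup.png

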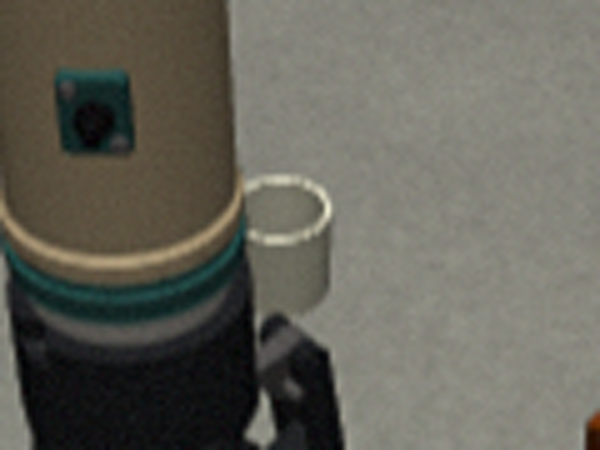

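The orange probe lies flat in its tray (crop (275,355)). Cross-checking the cup centre in the scene picture: rim centre at crop c3 (384,170), i.e. pixel (286,132.5).

```bash
python3 - <<'E'
from h import *
s=optics.camera("scene"); t=optics.camera("top")
print(plane(s,(286,132),.05), tri(t,(410.5,210.7),s,(286,132)))
E
python3 d.py -1 .4386 -.1986 .14
```

```text
[ 0.4364476  -0.19316694  0.05      ] (array([ 0.4366738 , -0.19759602,  0.04767106]), np.float64(0.004859361942399716))
t29.80 p [0.66   0.1039 0.139 ] jaw 7.5 w 0.991 F [ 0.3 -0.5 -1.2] q [ 0.05  0.47  1.43 -0.    1.24 -0.08]
shift [-2.711e+01 -2.589e+01 -2.000e-02] turn [-0.2  0.   8.5]
```

Both estimates agree to 5 mm, against a 17 mm margin per side. Going to (0.438, -0.198).

>>> move_arm:
  steps:
    - [8.5,[-27.1,-26,0],[0,0,8.5]]
    - [8.5,[-27.1,-26,0],[0,0,8.5]]
    - [8.5,[-27.1,-26,0],[0,0,8.5]]
    - [8.5,[-27.1,-26,0],[0,0,8.5]]
    - [8.5,[-27.1,-26,0],[0,0,8.5]]
    - [8.5,[-27.1,-26,0],[0,0,8.5]]
    - [8.5,[-27.1,-26,0],[0,0,8.5]]
    - [8.5,[-27.1,-26,0],[0,0,8.5]]
    - [8.5,[-27.1,-26,0],[0,0,8.5]]
    - [8.5,[-27.1,-26,0],[0,0,8.5]]
    - [8.5,[-27.1,-26,0],[0,0,8.5]]
    - [8.5,[-27.1,-26,0],[0,0,8.5]]
    - [8.5,[-27.1,-26,0],[0,0,8.5]]

```text
time: 31.1
ee_pos: [0.4391, -0.1977, 0.1403]
eef_rot: [-0.0, 0.713, 0.701, 0.0]
ft_force: [0.2, -0.4, 0.7]
width: 0.995
```

```bash
python3 d.py -1 .438 -.198 .018
python3 - <<'E'
from h import *
s=optics.camera("scene")
crop(s,210,60,160,120,4,"k1.png")
E
```

```text
t31.10 p [ 0.4391 -0.1977  0.1403] jaw -0.9 w 0.995 F [ 0.2 -0.4  0.7] q [-0.57  0.21  1.84  0.    1.09 -0.55]
shift [-0.03 -0.11 12.23] turn [-0.  -0.   0.1]
```

View pics/k1.png

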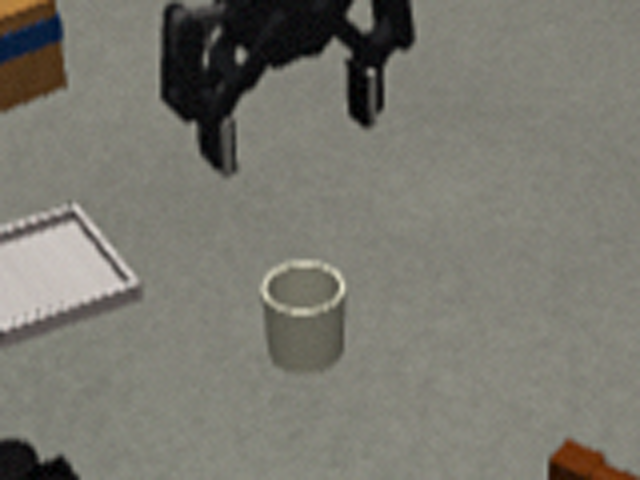

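The open fingers (crop (225,150) and (370,100)) straddle the cup's column (305,315). Descend and grip.

>>> move_arm:
  steps:
    - [8.5,[0,-0.1,3],[0,0,0]]
    - [8.5,[0,-0.1,6],[0,0,0]]
    - [8.5,[0,-0.1,8],[0,0,0]]
    - [8.5,[0,-0.1,10],[0,0,0]]
    - [8.5,[0,-0.1,12.2],[0,0,0]]
    - [8.5,[0,-0.1,12.2],[0,0,0]]
    - [8.5,[0,-0.1,12.2],[0,0,0]]
    - [4.3,[0,-0.1,12.2],[0,0,0]]
    - [4.3,[0,-0.1,12.2],[0,0,0]]
    - [4.3,[0,-0.1,12.2],[0,0,0]]
    - [4.3,[0,-0.1,12.2],[0,0,0]]
    - [4.3,[0,-0.1,12.2],[0,0,0]]
    - [4.3,[0,-0.1,12.2],[0,0,0]]
    - [4.3,[0,-0.1,12.2],[0,0,0]]
    - [4.3,[0,-0.1,12.2],[0,0,0]]
  force: 25

```text
time: 32.65
ee_pos: [0.4383, -0.199, 0.0198]
eef_rot: [0.001, 0.713, 0.701, 0.0]
ft_force: [-0.3, 0.3, 5.4]
width: 0.589
```

```bash
python3 d.py -1 .438 -.198 .09 .5476 -.3515 .09
```

```text
t32.65 p [ 0.4383 -0.199   0.0198] jaw -1.0 w 0.589 F [-0.3  0.3  5.4] q [-0.57  0.36  2.    0.    0.78 -0.55]
shift [ 0.09 -0.02 -7.02] turn [ 0.1  0.1 -0. ]
shift [-15.06  11.22  -6.98] turn [ 0.1  0.1 -0. ]
```

Opening is 50 mm, so the cup is held. Carrying to the metal tray.

>>> move_arm:
  steps:
    - [4.3,[0,0,-1],[0,0,0]]
    - [4.3,[0,0,-3],[0,0,0]]
    - [4.3,[0,0,-7],[0,0,0]]
    - [4.3,[-2,1.5,-7],[0,0,0]]
    - [4.3,[-4.5,3.3,-7],[0,0,0]]
    - [4.3,[-7,5.2,-7],[0,0,0]]
    - [4.3,[-9.5,7.1,-7],[0,0,0]]
    - [4.3,[-12,8.9,-7],[0,0,0]]
    - [4.3,[-14,10.4,-7],[0,0,0]]
    - [4.3,[-15.1,11.3,-7],[0,0,0]]
    - [4.3,[-15.1,11.3,-7],[0,0,0]]
    - [4.3,[-15.1,11.3,-7],[0,0,0]]
    - [4.3,[-15.1,11.3,-7],[0,0,0]]

```text
time: 33.95
ee_pos: [0.547, -0.3505, 0.0887]
eef_rot: [-0.001, 0.713, 0.701, -0.0]
ft_force: [-0.3, -0.0, -1.8]
width: 0.59
```

```bash
python3 d.py -1 .5476 -.3515 .0245
python3 - <<'E'
from h import *
s=optics.camera("scene");t=optics.camera("top")
crop(s,150,60,160,120,4,"k2.png")
crop(t,400,100,160,120,4,"k2t.png")
E
```

```text
t33.95 p [ 0.547  -0.3505  0.0887] jaw -1.0 w 0.590 F [-0.3 -0.  -1.8] q [-0.68  0.49  1.54  0.    1.12 -0.66]
shift [-0.11  0.07  6.42] turn [-0.1 -0.  -0. ]
```

View pics/k2.png

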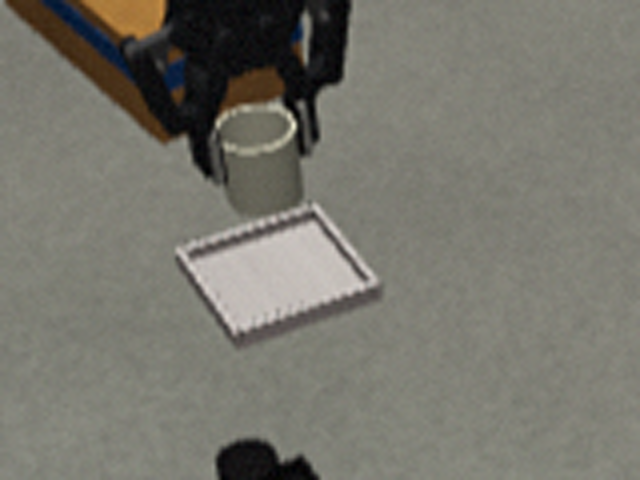

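View pics/k2t.png

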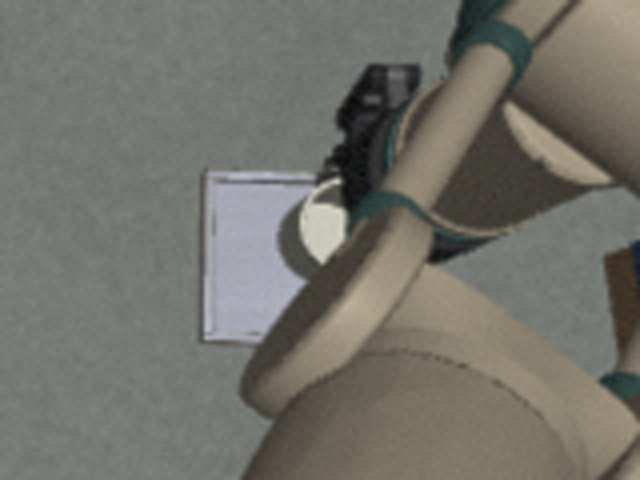

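The cup is upright (scene crop (258,160)), and its top-view offset is outward parallax over the tray. Lowering.

>>> move_arm:
  steps:
    - [4.3,[-0.1,0,2],[0,0,0]]
    - [4.3,[-0.1,0,4],[0,0,0]]
    - [4.3,[-0.1,0,5.3],[0,0,0]]
    - [4.3,[-0.1,0,6],[0,0,0]]
    - [4.3,[-0.1,0,6.2],[0,0,0]]
    - [4.3,[-0.1,0,6.4],[0,0,0]]
    - [4.3,[-0.1,0,6.5],[0,0,0]]
    - [4.3,[-0.1,0,6.5],[0,0,0]]
    - [4.3,[-0.1,0,6.5],[0,0,0]]

```text
time: 34.95
ee_pos: [0.5482, -0.3528, 0.024]
eef_rot: [0.001, 0.713, 0.701, 0.0]
ft_force: [1.6, -0.5, 0.1]
width: 0.587
```

>>> move_arm:
  steps:
    - [4.3,[0,0,0.05],[0,0,0]]
    - [4.3,[0,0,0.1],[0,0,0]]
    - [4.3,[0,0,0.1],[0,0,0]]

```text
time: 35.25
ee_pos: [0.5481, -0.3529, 0.0238]
eef_rot: [0.001, 0.713, 0.701, 0.0]
ft_force: [-1.2, 0.8, 5.7]
width: 0.59
```

>>> move_arm:
  steps:
    - [5.2,[0,0,0],[0,0,0]]
    - [5.7,[0,0,0],[0,0,0]]
    - [6.5,[0,0,0],[0,0,0]]
    - [7.2,[0,0,0],[0,0,0]]
    - [7.2,[0,0,0],[0,0,0]]
    - [7.2,[0,0,-2],[0,0,0]]
    - [7.2,[0,0,-5],[0,0,0]]
    - [8.5,[0,0,-9],[0,0,0]]
    - [8.5,[0,0,-14],[0,0,0]]
    - [8.5,[12,-20,-14],[0,0,0]]
    - [8.5,[12,-20,-14],[0,0,0]]
    - [8.5,[12,-20,-14],[0,0,0]]
    - [8.5,[12,-20,-14],[0,0,0]]
    - [8.5,[12,-20,-14],[0,0,0]]
    - [8.5,[12,-20,-14],[0,0,0]]
    - [8.5,[12,-20,-14],[0,0,0]]
    - [8.5,[12,-20,-14],[0,0,0]]
    - [8.5,[12,-20,-14],[0,0,0]]

```text
time: 37.05
ee_pos: [0.3513, -0.23, 0.1626]
eef_rot: [0.001, 0.713, 0.701, 0.0]
ft_force: [0.0, -0.0, -0.6]
width: 0.995
```

```bash
python3 d.py -1 .35 -.23 .16
python3 - <<'E'
from h import *
s=optics.camera("scene");t=optics.camera("top")
cv2.imwrite("pics/f1.png",s["pixels"]);cv2.imwrite("pics/f1t.png",t["pixels"])
crop(s,150,80,200,150,4,"f2.png")
E
```

```text
t37.05 p [ 0.3513 -0.23    0.1626] jaw -1.0 w 0.995 F [ 0.  -0.  -0.6] q [-0.75  0.1   1.92  0.    1.12 -0.73]
shift [ 0.   -0.13  0.26] turn [ 0.  0. -0.]
```

View pics/f1.png

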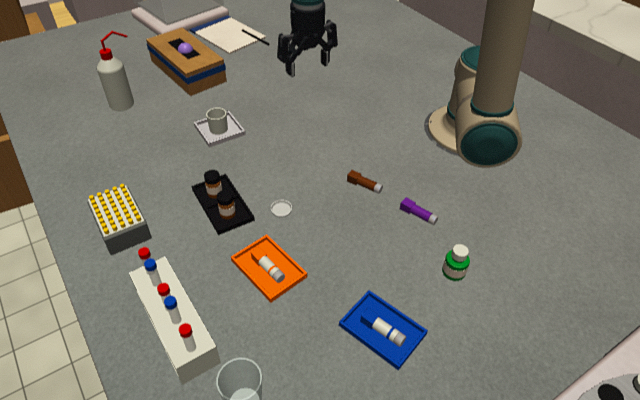

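View pics/f1t.png

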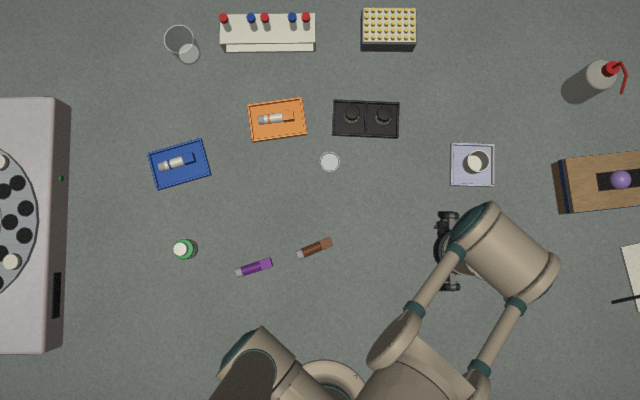

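View pics/f2.png

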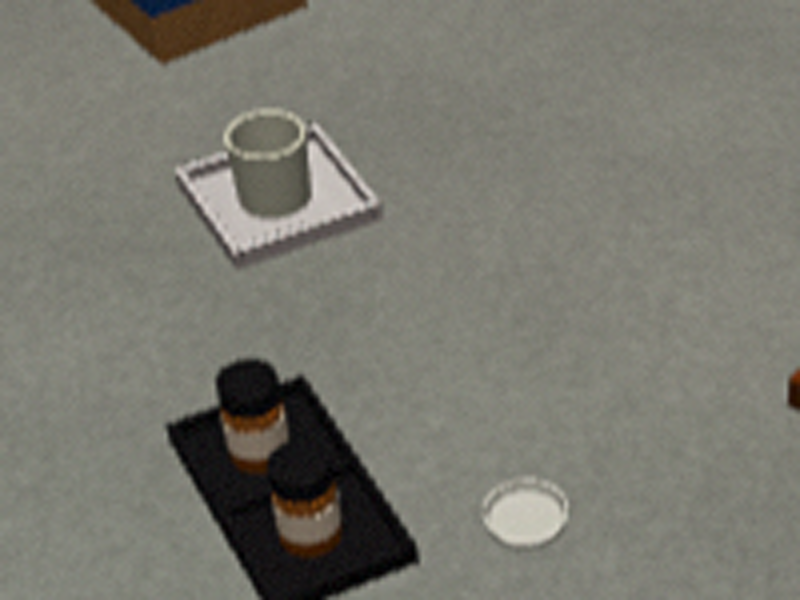

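All in place. In the top view the vials are at (352,112) and (383,115) in their bays, the blue probe at (177,163), the orange probe at (276,118), and the cup at (476,161) in the metal tray. The bottle is still at (184,249). The arm is clear, so I'm handing in.

```bash
python3 -c "
from rig import job
print(job.sign_off())"
```

```text
the job is handed in; nothing more can be done
None
```

I finished the clear-up in the order you gave and handed it in at about 37 s of the 109 s allowed.

- **Vials:** both amber vials were lowered until the wrist force showed contact, then released. They stand upright, one in each bay of the black tray.
- **Probes:** the blue-headed probe lies flat in the blue tray and the orange-headed one flat in the orange tray. Both run lengthwise.
- **Cup:** it stands upright in the bare metal tray.

My last pictures from both cameras showed everything in place with the arm clear. The green bottle, the dish, and the brown and purple probes were all still at their original spots. The wrist force was about 6 N at most in the readings I took.

- **Disagreements:** the two cameras disagreed by about 5 mm on the cup and 4 mm on one vial. Both were well within the gripper's margin.
- **Blue probe:** it sat about 5 mm off centre lengthwise in the grip, so I shifted it 4 mm before lowering it.
- **Verdict:** sign-off reported none, and I took no picture after it.

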